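# Sort the washed plant pots into their carrying trays

## Robot

A 6-joint arm with a two-finger parallel gripper is mounted at the origin on the work surface. World frame = base frame: x ahead of the robot, y to its left, z up, the work surface at z = 0. Lengths are in m, angles in rad, forces in N, time in s.
With the tool pointing down it reaches from about 0.25 to 0.725 m from the base axis. Payload 9.7 kg.
Tool frame: the origin (TCP) lies midway between the tips of the shut fingers; the grasp point (between the pads) lies arm.grip_point_offset behind it (arm.grip_point_offset is the distance from the TCP to the grasp point, in m); z points along the fingers, y is the line along which they close (so a half turn about z gives the same grasp; the last joint's range is limited). The gripper opens to 85 mm and grips with 20 to 120 N. Pads are 22 mm wide; open, the fingers measure 114 mm over their backs; the gripper's body (76 mm by 85 mm) begins 54 mm behind the grasp point. The pads swing forward as they close: fully open they stand 13 mm farther back than shut.
Start: joints at [1.13, 0.087, 0.176, 1.66, 0, 1.571], TCP at [0.235, 0.497, 0.231] pointing down, gripper open.
Joint ranges: [-3.13, 3.13], [-0.85, 1.81], [-1.15, 1.24], [-2.2, 2.28], [-1.44, 1.52], [-3.14, 3.14]. Speed limits (rad/s): [2.22, 2.22, 2.57, 3.14, 3.14, 3.14].

## Interface

Orientations are given as a rotation vector (axis times angle).
In Python, from station import arm gives the robot as it stands. The module is installed in compiled form; this text tells all that it offers.
- The arm moves only by the tool jog_arm, never from a script. Its argument "deltas" is a list of rows, each a list of 6 numbers: the shift along the tool's x, y, z normalised to -1 to 1, where 1 is 25 mm, then the turn, a rotation vector about the tool's x, y, z normalised to -1 to 1, where 1 is 4 degrees. A call has 1 to 5 rows; each row shifts and turns the commanded pose from where the row before left it, along the tool's axes as they then stand; what a row does not reach is not made up. A row lasts 1/8 s, in which the tool goes at most 62.5 mm and 10.7 degrees, less where a joint would pass 70% of its speed; a pose out of reach is approached as far as the arm can. A call with a number of a shift or a turn outside -1 to 1 is refused whole. A call with a gripper value outside its range is refused whole. "jaw" is the closure, from -1 (fully open) to 1 (shut), set as the call begins (left out, the last holds). The fingers move at their own pace and stop on an object; "grip_force" is the grip in N (left out, the last holds). Time passes only in rows, so rows that do not move let the fingers close. It gives the time, the measured TCP pose, the force, the opening and the grip force at its end, in the units of the state.
- arm.get_state(): the state, without advancing time (a new reading comes with each control period).
- arm.capture(name): name is "side" or "top"; returns a dict with "img" (420x560x3 uint8, red, green, blue), "range_z" (420x560 float32, m along the optical axis (not along the pixel's ray), 0 where there is no reading), "mtx" (3x3 intrinsics, pixels), "world_to_cam" (4x4, takes a point from world to camera coordinates). Camera axes: x right, y up, looking along -z (the intrinsics and any distortion apply to the point x, -y, -z); pixel columns grow to the right and rows downward; lengths in m; the calibration is good to about 2 mm. A picture is of the moment at which its call begins.
- arm.hand_in(): hands the job in; it is judged then, once.
Trained networks look in a picture, given as the dict that the camera call returned (one of the last four; its "shot" number tells which), for a name from the list of things; names that differ only in an ending like _2 or _b are one class to them, and where a whole thing is asked for, a point or a joint stands for the part that bears it (a point fixed in the world has none). Each returns a list of dicts, best first, with "confidence" (0 to 1); they miss things now and then, are a little off and sometimes report something else, mostly with a low value. They report only what shows in the picture. A call takes as long as a camera call. They do not tell look-alikes from the thing itself.
- arm.find_in(thing, picture): "at" ([x, y, z] in m, in the coordinates of the camera as it stood for that picture, good to about 4 mm: the middle of the surface that is visible of it).
- arm.mark_of(thing, picture): "at" ([x, y, z] in m, in the coordinates of the camera as it stood for that picture, good to about 4 mm: a listed point, or the origin of a listed thing).
The state is a dict: "t": time; "qpos": joint angles; "joint_velocities": joint speeds; "effort": joint torques, N m; "position": TCP position; "ee_rot": TCP orientation; "contact_force": force on the tool from outside, world axes, zero at the start; "torque": the same for the moment, N m; "gripper_width": finger opening in m; "grasp_force": force on a finger pad.
Only numpy, scipy, OpenCV 4.12 (cv2) and the standard library are available. Lean on these libraries where they do the work, as an engineer would, in place of code of your own. Each camera call takes 0.05 s, during which the arm holds its last target. There are 200 camera calls.

## Task

Put the four empty plant pots that stand about on the bench away in the grey carrying trays, each upright and fully down in a free bay of the tray made for its kind: the two round pots in the tray with round bays, the squat square pot in the tray with the wide square bays, and the tall narrow pot in the tray with the small square bays. Leave the pot that already stands in each tray standing in its bay.

Things in the scene. Friction and masses are not known exactly. Their poses are not given: they have to be found in the camera images.
- round_pot_a: Round plant pot of plain black plastic, empty and open at the top, foot 44 mm across, widening to 62 mm across the rim, 58 mm tall; the top 9 mm is an upright turned-out lip, the wall is 2.5 mm thick. Origin at the centre of its underside, z up the pot's axis. Stands upright and loose on the bench.
- round_pot_b: Round plant pot of plain black plastic, empty and open at the top, foot 44 mm across, widening to 62 mm across the rim, 58 mm tall; the top 9 mm is an upright turned-out lip, the wall is 2.5 mm thick. Origin at the centre of its underside, z up the pot's axis. Stands upright and loose on the bench; the twin of round_pot_a, either may go in either free round bay.
- square_pot: Square plant pot of plain black plastic, empty and open at the top, foot 45 x 45 mm, widening to 60 x 60 mm at the rim, 60 mm tall; the top 9 mm is an upright turned-out lip, the wall is 2.5 mm thick. Origin at the centre of its underside, z up, x and y square to its sides. Stands upright and loose on the bench.
- deep_pot: Deep square plant pot of plain black plastic, the tall narrow kind, empty and open at the top, foot 34 x 34 mm, widening to 48 x 48 mm at the rim, 96 mm tall; the top 9 mm is an upright turned-out lip, the wall is 2.5 mm thick. Origin at the centre of its underside, z up, x and y square to its sides. Stands upright and loose on the bench.
- round_tray: Grey plastic strip tray, fixed to the bench, 72 mm wide (x), 216 mm long (y), 28 mm high. Origin: centre of its underside, z up. Three round bays in a row along y, 60 mm across and 24 mm deep, floor 4 mm above the bench; centres at x = 0, y = -70, 0 and +70 mm in the tray's frame. The bay at y = +70 mm is taken by round_standing; the other two are free.
- square_tray: Grey plastic strip tray, fixed to the bench, 72 mm wide (x), 216 mm long (y), 28 mm high. Origin: centre of its underside, z up. Three wide square bays in a row along y, 60 x 60 mm and 24 mm deep, floor 4 mm above the bench; centres at x = 0, y = -70, 0 and +70 mm in the tray's frame. The bay at y = -70 mm is taken by square_standing; the other two are free.
- deep_tray: Grey plastic strip tray, fixed to the bench, 62 mm wide (x), 186 mm long (y), 36 mm high. Origin: centre of its underside, z up. Three small square bays in a row along y, 50 x 50 mm and 32 mm deep, floor 4 mm above the bench; centres at x = 0, y = -60, 0 and +60 mm in the tray's frame. The middle bay (y = 0) is taken by deep_standing; the other two are free.
- round_standing: A pot exactly like round_pot_a, already standing loose in its bay of round_tray, where it stays. Origin at the centre of its underside.
- square_standing: A pot exactly like square_pot, already standing loose in its bay of square_tray, where it stays. Origin at the centre of its underside.
- deep_standing: A pot exactly like deep_pot, already standing loose in its bay of deep_tray, where it stays. Origin at the centre of its underside.
There are look-alikes about, which are no part of the job. What is shaped like the round_pot_a but pink or purple is not meant.

How it is judged:
At the end, for the whole second after the job is handed in: All seven pots stand upright (tilt under 0.12 rad), at rest, each in a bay of its kind's tray: underside centre within 12 mm of the bay centre along and across the tray, at most 5 mm above the bay floor; the three that stood in trays at the start are in their own bays (x of round_pot_a in the frame of round_tray between -0.012 and 0.012 m and z of round_pot_a in the frame of round_tray between -0.001 and 0.009 m and angle between each of round_pot_a, round_pot_b, square_pot, deep_pot, round_standing, square_standing, deep_standing's own z axis and vertical below 0.12 rad and (y of round_pot_a in the frame of round_tray between -0.082 and -0.058 m or y of round_pot_a in the frame of round_tray between -0.012 and 0.012 m) and linear speed of each of round_pot_a, round_pot_b, square_pot, deep_pot, round_standing, square_standing, deep_standing below 0.02 m/s and x of round_pot_b in the frame of round_tray between -0.012 and 0.012 m and z of round_pot_b in the frame of round_tray between -0.001 and 0.009 m and (y of round_pot_b in the frame of round_tray between -0.082 and -0.058 m or y of round_pot_b in the frame of round_tray between -0.012 and 0.012 m) and x of square_pot in the frame of square_tray between -0.012 and 0.012 m and z of square_pot in the frame of square_tray between -0.001 and 0.009 m and (y of square_pot in the frame of square_tray between -0.012 and 0.012 m or y of square_pot in the frame of square_tray between 0.058 and 0.082 m) and x of deep_pot in the frame of deep_tray between -0.012 and 0.012 m and z of deep_pot in the frame of deep_tray between -0.001 and 0.009 m and (y of deep_pot in the frame of deep_tray between -0.072 and -0.048 m or y of deep_pot in the frame of deep_tray between 0.048 and 0.072 m) and x of round_standing in the frame of round_tray between -0.012 and 0.012 m and z of round_standing in the frame of round_tray between -0.001 and 0.009 m and y of round_standing in the frame of round_tray between 0.058 and 0.082 m and x of square_standing in the frame of square_tray between -0.012 and 0.012 m and z of square_standing in the frame of square_tray between -0.001 and 0.009 m and y of square_standing in the frame of square_tray between -0.082 and -0.058 m and x of deep_standing in the frame of deep_tray between -0.012 and 0.012 m and z of deep_standing in the frame of deep_tray between -0.001 and 0.009 m and y of deep_standing in the frame of deep_tray between -0.012 and 0.012 m); the robot touches nothing.
It also fails if it takes over 112 s, if anything falls off the work surface, if the arm or the gripper's body presses on something with over 40 N, if the wrist force passes 120 N, or if a joint passes its speed limit or range.

## Working session

There is one attempt and no reset: what is moved stays moved. The work goes in short steps, Python scripts to look and compute and a tool call to move; the robot and the scene stay as the last step left them, time stands still between calls to the robot, and variables do not carry over. Pictures are saved under pics/ and viewed, at most 14 in all, crops included, and the job is handed in when it is done.

Besides the shell and the picture viewer there is one more tool, called after "Emit:" by a JSON object that holds its "name" and its "arguments". jog_arm: Moves the arm, as the interface text tells. Its arguments: {"type":"object","properties":{"deltas":{"type":"array"},"jaw":{"type":"number"},"grip_force":{"type":"number"}},"required":["deltas"]}

```bash
mkdir -p pics; cat > h.py <<'E'
from station import arm
import numpy as np, cv2
def cap(n,f=None):
    c=arm.capture(n)
    if f: cv2.imwrite('pics/'+f,c['img'][:,:,::-1])
    return c
def w(c,p):
    return (np.linalg.inv(c['world_to_cam'])@np.r_[p,1])[:3]
def pix(c,P):
    p=c['world_to_cam']@np.r_[P,1]; q=c['mtx']@np.array([p[0],-p[1],-p[2]]); return q[:2]/q[2]
def cloud(c):
    z=c['range_z']; K=c['mtx']; v,u=np.mgrid[:420,:560]
    x=(u-K[0,2])/K[0,0]*z; y=(v-K[1,2])/K[1,1]*z
    P=np.stack([x,-y,-z,np.ones_like(z)],-1)
    return (P@np.linalg.inv(c['world_to_cam']).T)[...,:3]
E
python3 - <<'E'
from h import *
s=arm.get_state(); print(s, arm.grip_point_offset)
for n in ['top','side']:
    c=cap(n,n+'0.png'); print(n,np.linalg.inv(c['world_to_cam'])[:3,3].round(3),c['mtx'].round(1).tolist())
    for t in ['round_pot_a','square_pot','deep_pot','round_tray','square_tray','deep_tray']:
        for d in arm.mark_of(t,c):
            P=w(c,d['at']); print(t,round(d['confidence'],2),P.round(3),pix(c,P).round())
E
```

```text
{'t': 0.0, 'qpos': array([ 1.13002230e+00,  8.74319188e-02,  1.75144635e-01,  1.65980231e+00,
       -1.22094165e-05,  1.57078351e+00]), 'joint_velocities': array([ 0.00193764, -0.00217139, -0.00164673, -0.0024389 ,  0.00022215,
       -0.00054053]), 'effort': array([-2.50961712e-03, -5.20386457e+01,  4.64811730e+01,  1.58978859e-02,
       -3.64641471e-05, -3.90154938e-06]), 'position': array([0.23455741, 0.49722368, 0.23060394]), 'ee_rot': array([-6.86696066e-01, -3.06534622e+00,  1.98634743e-03]), 'contact_force': array([ 0.04350533,  1.22391261, -0.80202717]), 'torque': array([ 0.0425987 , -0.01357821, -0.03838102]), 'grasp_force': 0.0, 'gripper_width': 0.08552831519872735} 0.0187
top [0.272 0.059 1.015] [[381.7, 0.0, 282.8], [0.0, 381.7, 209.1], [0.0, 0.0, 1.0]]
round_pot_a 0.98 [0.275 0.201 0.001] [230. 271.]
round_pot_a 0.92 [ 0.239  0.363 -0.001] [167. 285.]
round_pot_a 0.91 [0.456 0.137 0.003] [255. 204.]
round_pot_a 0.8 [ 0.338  0.301 -0.003] [193. 247.]
round_pot_a 0.62 [0.346 0.403 0.001] [155. 244.]
square_pot 0.63 [ 0.436 -0.094  0.002] [341. 211.]
deep_pot 0.88 [ 0.342
[... 312 characters left out ...]
 0.0, 279.0], [0.0, 539.7, 214.1], [0.0, 0.0, 1.0]]
round_pot_a 0.88 [ 0.459  0.136 -0.001] [273. 197.]
round_pot_a 0.82 [0.272 0.202 0.002] [200. 201.]
round_pot_a 0.82 [0.342 0.405 0.004] [198. 152.]
round_pot_a 0.65 [ 0.239  0.363 -0.001] [170. 171.]
round_pot_a 0.63 [0.345 0.299 0.004] [212. 172.]
round_pot_a 0.3 [0.646 0.09  0.007] [341. 185.]
square_pot 0.73 [ 0.444 -0.097  0.004] [309. 255.]
square_pot 0.49 [ 0.344 -0.308  0.003] [314. 337.]
deep_pot 0.92 [ 0.344 -0.309  0.001] [314. 338.]
round_tray 0.85 [0.637 0.022 0.005] [351. 202.]
square_tray 0.81 [ 0.563 -0.304  0.001] [398. 301.]
square_tray 0.51 [ 0.456  0.133 -0.   ] [272. 197.]
deep_tray 0.81 [0.573 0.299 0.007] [284. 151.]
```

View pics/top0.png

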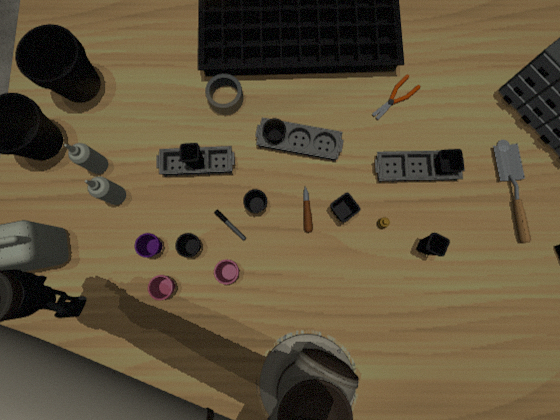

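View pics/side0.png

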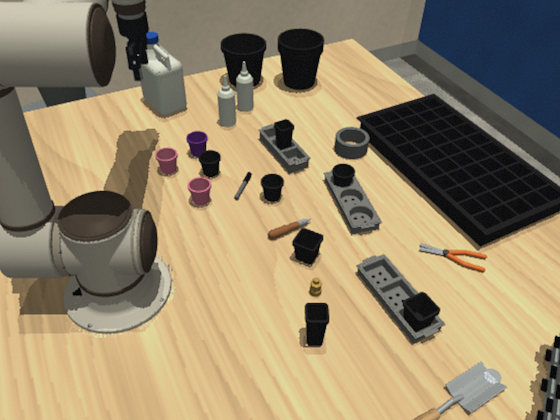

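Top view shows a black round pot at (255,203) and another at (189,245). The purple pot (150,245) and the pinks (163,288) and (228,271) are look-alikes. The square pot is at (345,208), the deep pot at (433,244), and the trays at (196,160), (299,139) and (418,166). Black is the plain plastic described, so I mean (255,203) and (189,245). Next: one enlarged crop to confirm, plus depth fits.

```bash
python3 - <<'E'
from h import *
c=cap('top'); cv2.imwrite('pics/crop.png',cv2.resize(c['img'][180:310,130:290,::-1],None,fx=5,fy=4.5,interpolation=cv2.INTER_CUBIC)[:600,:800])
d=cap('side')
C={'top':cloud(c).reshape(-1,3),'side':cloud(d).reshape(-1,3)}
def sel(P,xy,r,z0,z1):
    m=(np.hypot(*(P[:,:2]-xy).T)<r)&(P[:,2]>z0)&(P[:,2]<z1); return P[m]
for n,xy,h in [('rA',(.457,.137),.058),('rB',(.341,.300),.058),('sq',(.44,-.095),.06),('dp',(.343,-.31),.096),('rstand',(.646,.09),.062),('sqst',(.56,-.37),.064),('dpst',(.572,.297),.100)]:
    for k in C:
        q=sel(C[k],xy,.055,h-.007,h+.006)
        if len(q)>8:
            p=(q[:,:2]*1e4).astype(np.float32); r=cv2.minAreaRect(p); e=cv2.minEnclosingCircle(p)
            print(n,k,len(q),'rect',np.round(np.array(r[0])/1e4,4),np.round(np.array(r[1])/1e4,3),round(r[2],1),'circ',np.round(np.array(e[0])/1e4,4),round(e[1]/1e4,4),'ztop',np.percentile(q[:,2],90).round(4))
for n,xy,h in [('round_tray',(.635,.021),.028),('square_tray',(.561,-.302),.028),('deep_tray',(.572,.297),.036)]:
    for k in C:
        q=sel(C[k],xy,.125,h-.005,h+.004); 
        if len(q)>8:
            r=cv2.minAreaRect((q[:,:2]*1e4).astype(np.float32)); print(n,k,len(q),np.round(np.array(r[0])/1e4,4),np.round(np.array(r[1])/1e4,3),round(r[2],1),np.median(q[:,2]).round(4))
E
```

```text
rA top 146 rect [0.454  0.1344] [0.059 0.059] 0.6 circ [0.4539 0.1341] 0.031 ztop 0.0596
rA side 175 rect [0.4531 0.1328] [0.064 0.061] 36.8 circ [0.4545 0.1322] 0.0343 ztop 0.0604
rB top 164 rect [0.3399 0.3014] [0.06  0.059] 44.6 circ [0.3402 0.3016] 0.0309 ztop 0.0594
rB side 150 rect [0.3396 0.3005] [0.062 0.061] 34.1 circ [0.3392 0.3018] 0.0349 ztop 0.0613
sq top 185 rect [ 0.4373 -0.095 ] [0.06  0.061] 36.0 circ [ 0.4372 -0.0954] 0.0383 ztop 0.0615
sq side 272 rect [ 0.4374 -0.0959] [0.063 0.062] 36.2 circ [ 0.4366 -0.0963] 0.0395 ztop 0.0628
dp top 183 rect [ 0.3407 -0.3098] [0.049 0.048] 62.3 circ [ 0.3407 -0.309 ] 0.0297 ztop 0.0974
dp side 254 rect [ 0.3411 -0.3108] [0.051 0.048] 63.7 circ [ 0.3423 -0.3116] 0.0315 ztop 0.0988
rstand top 151 rect [0.6441 0.0864] [0.06  0.061] 77.1 circ [0.6444 0.0862] 0.0316 ztop 0.0634
rstand side 169 rect [0.6437 0.085 ] [0.065 0.059] 60.3 circ [0.6439 0.0848] 0.0333 ztop 0.0647
sqst top 215 rect [ 0.5604 -0.3716] [0.061 0.062] 2.9 circ [ 0.5604 -0.3701] 0.0386 ztop 0.0652
sqst side 356 rect [ 0.5605 -0.3723] [0.063 0.062] 2.6 circ [ 0.5601 -0.3713] 0.0393 ztop 0.0665
dpst top 159 rect [0.5682 0.2971] [0.05  0.048] 4.8 circ [0.5684 0.2966] 0.0298 ztop 0.1011
dpst side 141 rect [0.5673 0.2964] [0.056 0.051] 85.2 circ [0.5666 0.2963] 0.0303 ztop 0.1036
round_tray top 1253 [0.6322 0.0197] [0.238 0.081] 79.5 0.0271
round_tray side 913 [0.6317 0.0186] [0.241 0.083] 79.5 0.0288
square_tray top 968 [ 0.5575 -0.3017] [0.082 0.24 ] 1.6 0.0271
square_tray side 1270 [ 0.5583 -0.3012] [0.084 0.241] 1.8 0.0284
deep_tray top 842 [0.568  0.2977] [0.071 0.206] 2.7 0.0353
deep_tray side 451 [0.5668 0.2977] [0.072 0.215] 3.2 0.0365
```

View pics/crop.png

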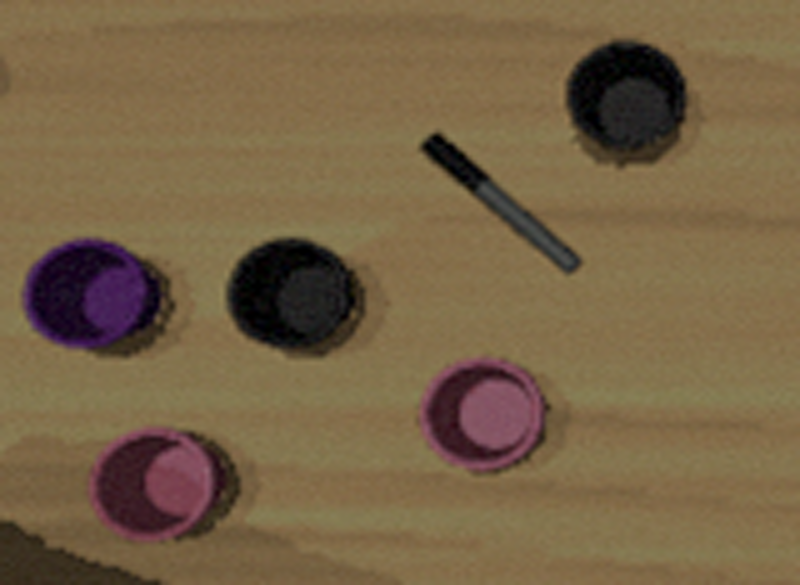

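The crop confirms two black pots at (292,297) and (627,100). The purple and pink ones are distractors. The fits agree with the given sizes. Planning the first move.

```bash
cat >> h.py <<'E'
from scipy.spatial.transform import Rotation as R
def plan(x,y,z,yaw=None,n=None):
    s=arm.get_state(); p=s['position']; Rm=R.from_rotvec(s['ee_rot']).as_matrix()
    yy=np.degrees(np.arctan2(Rm[1,1],Rm[0,1]))
    dy=0 if yaw is None else (yaw-yy+90)%180-90
    # target: straight down, y axis at yy+dy
    a=np.radians(yy+dy); Y=np.array([np.cos(a),np.sin(a),0]); Z=np.array([0,0,-1.]); T=np.c_[np.cross(Y,Z),Y,Z]
    rv=R.from_matrix(Rm.T@T).as_rotvec()
    D=np.array([x,y,z])-p
    print('t',round(s['t'],2),'pos',p.round(4),'yaw',round(yy,1),'tilt',np.degrees(np.arccos(-Rm[2,2])).round(2),'w',round(s['gripper_width'],4),'gf',s['grasp_force'],'F',s['contact_force'].round(1),'dyaw',round(dy,1),'q6',s['qpos'][5].round(2))
    L=max(np.abs(Rm.T@D).max()/.025,np.linalg.norm(D)/.0354,np.abs(np.degrees(rv)).max()/4)
    n=n or max(1,int(np.ceil(L)))
    for i in range(n):
        print((np.r_[Rm.T@D/n/.025,np.degrees(rv)/n/4]).round(2).tolist()); Rm=Rm@R.from_rotvec(rv/n).as_matrix()
E
python3 -c "
from h import *
plan(.340,.301,.12,-10.5)"
```

```text
t 0.8 pos [0.2347 0.4974 0.2313] yaw 64.7 tilt 0.0 w 0.0854 gf 0.0 F [ 0.7  0.8 -0.2] dyaw -75.2 q6 1.57
[-0.38, -0.28, 0.23, -0.0, 0.0, 0.99]
[-0.4, -0.25, 0.23, -0.0, 0.0, 0.99]
[-0.41, -0.22, 0.23, -0.0, 0.0, 0.99]
[-0.43, -0.2, 0.23, -0.0, 0.0, 0.99]
[-0.44, -0.17, 0.23, -0.0, 0.0, 0.99]
[-0.45, -0.14, 0.23, -0.0, 0.0, 0.99]
[-0.46, -0.1, 0.23, -0.0, 0.0, 0.99]
[-0.46, -0.07, 0.23, -0.0, 0.0, 0.99]
[-0.47, -0.04, 0.23, -0.0, 0.0, 0.99]
[-0.47, -0.01, 0.23, -0.0, 0.0, 0.99]
[-0.47, 0.03, 0.23, -0.0, 0.0, 0.99]
[-0.47, 0.06, 0.23, -0.0, 0.0, 0.99]
[-0.46, 0.09, 0.23, -0.0, 0.0, 0.99]
[-0.45, 0.12, 0.23, -0.0, 0.0, 0.99]
[-0.44, 0.15, 0.23, -0.0, 0.0, 0.99]
[-0.43, 0.18, 0.23, -0.0, 0.0, 0.99]
[-0.42, 0.21, 0.23, -0.0, 0.0, 0.99]
[-0.4, 0.24, 0.23, -0.0, 0.0, 0.99]
[-0.39, 0.27, 0.23, -0.0, 0.0, 0.99]
```

Emit:
{"name": "jog_arm", "arguments": {"deltas": [[-0.38, -0.28, 0.23, 0, 0, 1], [-0.4, -0.25, 0.23, 0, 0, 1], [-0.41, -0.22, 0.23, 0, 0, 1], [-0.43, -0.2, 0.23, 0, 0, 1], [-0.44, -0.17, 0.23, 0, 0, 1]], "jaw": -1, "grip_force": 20}}

```text
t: 1.42
position: [0.2626, 0.4452, 0.2024]
ee_rot: [1.212, 2.898, 0.0]
contact_force: [-0.2, 0.3, -0.0]
gripper_width: 0.0856
grasp_force: 0.0
```

Emit:
{"name": "jog_arm", "arguments": {"deltas": [[-0.45, -0.14, 0.23, 0, 0, 1], [-0.46, -0.1, 0.23, 0, 0, 1], [-0.46, -0.07, 0.23, 0, 0, 1], [-0.47, -0.04, 0.23, 0, 0, 1], [-0.47, -0.01, 0.23, 0, 0, 1]]}}

```text
t: 2.05
position: [0.2901, 0.3933, 0.1736]
ee_rot: [1.697, 2.644, 0.0]
contact_force: [0.3, -0.2, 0.1]
gripper_width: 0.0853
grasp_force: 0.0
```

Emit:
{"name": "jog_arm", "arguments": {"deltas": [[-0.47, 0.03, 0.23, 0, 0, 1], [-0.47, 0.06, 0.23, 0, 0, 1], [-0.46, 0.09, 0.23, 0, 0, 1], [-0.45, 0.12, 0.23, 0, 0, 1], [-0.44, 0.15, 0.23, 0, 0, 1]]}}

```text
t: 2.68
position: [0.3175, 0.3415, 0.1449]
ee_rot: [-2.13, -2.309, -0.0]
contact_force: [0.3, -0.6, 0.2]
gripper_width: 0.0854
grasp_force: 0.0
```

Emit:
{"name": "jog_arm", "arguments": {"deltas": [[-0.43, 0.18, 0.23, 0, 0, 1], [-0.42, 0.21, 0.23, 0, 0, 1], [-0.4, 0.24, 0.23, 0, 0, 0.9], [-0.39, 0.27, 0.23, 0, 0, 0.9], [0, 0, 0, 0, 0, 0]]}}

```text
t: 3.3
position: [0.3391, 0.2998, 0.1218]
ee_rot: [2.415, 2.009, -0.001]
contact_force: [0.5, -0.1, 1.2]
gripper_width: 0.0852
grasp_force: 0.0
```

```bash
python3 -c "
from h import *
plan(.340,.301,.028,-10.5)"
```

```text
t 3.3 pos [0.3391 0.2998 0.1218] yaw -10.5 tilt 0.03 w 0.0852 gf 0.0 F [ 0.5 -0.1  1.2] dyaw -0.0 q6 2.48
[0.01, 0.01, 0.94, -0.0, 0.0, 0.0]
[0.01, 0.01, 0.94, -0.0, 0.0, 0.0]
[0.01, 0.01, 0.94, -0.0, 0.0, 0.0]
[0.01, 0.01, 0.94, -0.0, 0.0, 0.0]
```

Emit:
{"name": "jog_arm", "arguments": {"deltas": [[0.01, 0.01, 0.94, 0, 0, 0], [0.01, 0.01, 0.94, 0, 0, 0], [0.01, 0.01, 0.94, 0, 0, 0], [0.01, 0.01, 0.94, 0, 0, 0], [0, 0, 0, 0, 0, 0]]}}

```text
t: 3.92
position: [0.3393, 0.3007, 0.0269]
ee_rot: [-2.413, -2.012, 0.004]
contact_force: [-0.2, 0.5, 1.0]
gripper_width: 0.0853
grasp_force: 0.0
```

Emit:
{"name": "jog_arm", "arguments": {"deltas": [[0, 0, 0, 0, 0, 0], [0, 0, 0, 0, 0, 0], [0, 0, 0, 0, 0, 0], [0, 0, 0, 0, 0, 0], [0, 0, 0, 0, 0, 0]], "jaw": 1, "grip_force": 25}}

```text
t: 4.55
position: [0.3408, 0.3017, 0.0296]
ee_rot: [-2.414, -2.01, -0.003]
contact_force: [-2.0, -0.8, 6.4]
gripper_width: 0.06
grasp_force: 26.8
```

Emit:
{"name": "jog_arm", "arguments": {"deltas": [[0, 0, 0, 0, 0, 0], [0, 0, -0.2, 0, 0, 0], [0, 0, -0.8, 0, 0, 0], [0, 0, -1, 0, 0, 0], [0, 0, -1, 0, 0, 0]]}}

```text
t: 5.18
position: [0.3403, 0.301, 0.1043]
ee_rot: [2.415, 2.01, 0.001]
contact_force: [-0.1, 0.3, 0.1]
gripper_width: 0.0602
grasp_force: 27.3
```

```bash
python3 -c "
from h import *
cap('side','a1.png')
plan(.6195,-.049,.12,-10.5)
im=cv2.imread('pics/a1.png')[60:270,120:400]; cv2.imwrite('pics/a1c.png',cv2.resize(im,(800,600)))"
```

```text
t 5.22 pos [0.3413 0.3019 0.1076] yaw -10.5 tilt 0.26 w 0.0607 gf 27.27611616253853 F [ 0.4 -0.3  2.5] dyaw -0.0 q6 2.48
[-0.84, 0.96, -0.04, 0.0, -0.0, 0.0]
[-0.84, 0.96, -0.04, 0.0, -0.0, 0.0]
[-0.84, 0.96, -0.04, 0.0, -0.0, 0.0]
[-0.84, 0.96, -0.04, 0.0, -0.0, 0.0]
[-0.84, 0.96, -0.04, 0.0, -0.0, 0.0]
[-0.84, 0.96, -0.04, 0.0, -0.0, 0.0]
[-0.84, 0.96, -0.04, 0.0, -0.0, 0.0]
[-0.84, 0.96, -0.04, 0.0, -0.0, 0.0]
[-0.84, 0.96, -0.04, 0.0, -0.0, 0.0]
[-0.84, 0.96, -0.04, 0.0, -0.0, 0.0]
[-0.84, 0.96, -0.04, 0.0, -0.0, 0.0]
[-0.84, 0.96, -0.04, 0.0, -0.0, 0.0]
[-0.84, 0.96, -0.04, 0.0, -0.0, 0.0]
[-0.84, 0.96, -0.04, 0.0, -0.0, 0.0]
```

View pics/a1c.png

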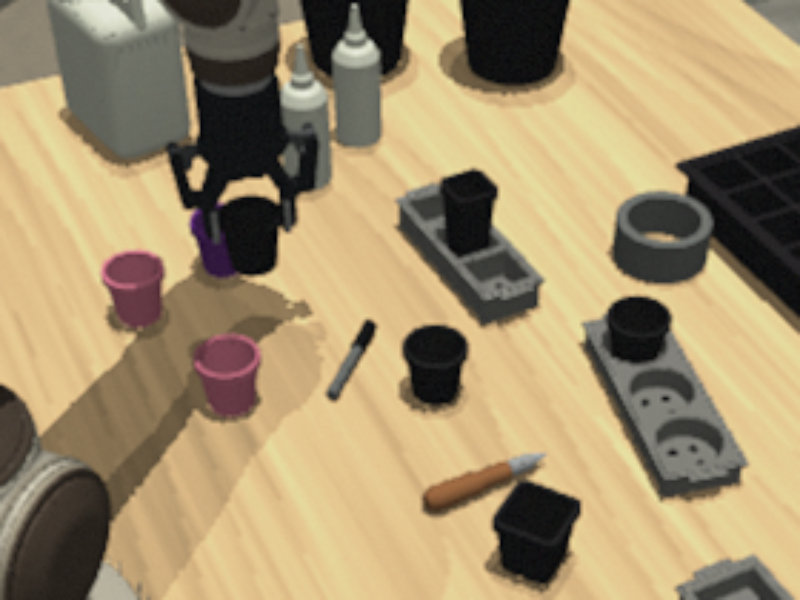

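The pot hangs upright in the fingers (crop 248,235). Carrying it.

Emit:
{"name": "jog_arm", "arguments": {"deltas": [[-0.4, 0.5, -0.3, 0, 0, 0], [-0.84, 0.96, -0.3, 0, 0, 0], [-0.84, 0.96, 0, 0, 0, 0], [-0.84, 0.96, 0, 0, 0, 0], [-0.84, 0.96, 0, 0, 0, 0]]}}

```text
t: 5.85
position: [0.4306, 0.1871, 0.1175]
ee_rot: [-2.415, -2.009, 0.001]
contact_force: [0.0, 0.6, -0.6]
gripper_width: 0.0601
grasp_force: 27.3
```

Emit:
{"name": "jog_arm", "arguments": {"deltas": [[-0.84, 0.96, 0, 0, 0, 0], [-0.84, 0.96, 0, 0, 0, 0], [-0.84, 0.96, 0, 0, 0, 0], [-0.84, 0.96, 0, 0, 0, 0], [-0.84, 0.96, 0, 0, 0, 0]]}}

```text
t: 6.48
position: [0.5293, 0.0619, 0.1174]
ee_rot: [-2.415, -2.009, 0.002]
contact_force: [0.8, 0.4, 0.2]
gripper_width: 0.0607
grasp_force: 27.3
```

Emit:
{"name": "jog_arm", "arguments": {"deltas": [[-0.84, 0.96, 0, 0, 0, 0], [-0.84, 0.96, 0, 0, 0, 0], [-0.84, 0.96, 0, 0, 0, 0], [-0.8, 0.9, 0, 0, 0, 0], [-0.4, 0.5, 0, 0, 0, 0]]}}

```text
t: 7.1
position: [0.6174, -0.049, 0.1171]
ee_rot: [-2.415, -2.007, 0.002]
contact_force: [-0.6, 0.0, 0.4]
gripper_width: 0.0605
grasp_force: 27.3
```

```bash
python3 -c "
from h import *
c=cap('side','a2.png');plan(.6195,-.049,.034,-10.5)
P=cloud(c).reshape(-1,3); q=P[(np.hypot(P[:,0]-.6195,P[:,1]+.049)<.05)&(P[:,2]>.12)&(P[:,2]<.16)]
for a in np.arange(.12,.16,.004):
  k=q[(q[:,2]>a)&(q[:,2]<a+.004)]; print(round(a,3),len(k),k.mean(0).round(3) if len(k) else '')
"
```

```text
t 7.15 pos [ 0.6181 -0.0496  0.117 ] yaw -10.6 tilt 0.06 w 0.0607 gf 27.295263055711985 F [-1.6 -1.  -0.3] dyaw 0.1 q6 1.68
[0.01, 0.01, 0.83, -0.0, 0.0, -0.0]
[0.01, 0.01, 0.83, -0.0, 0.0, -0.0]
[0.01, 0.01, 0.83, -0.0, 0.0, -0.0]
[0.01, 0.01, 0.83, -0.0, 0.0, -0.0]
0.12 47 [ 0.617 -0.05   0.122]
0.124 53 [ 0.62  -0.048  0.126]
0.128 60 [ 0.615 -0.051  0.13 ]
0.132 53 [ 0.615 -0.051  0.134]
0.136 54 [ 0.615 -0.045  0.138]
0.14 67 [ 0.619 -0.05   0.142]
0.144 110 [ 0.617 -0.057  0.146]
0.148 29 [ 0.613 -0.054  0.149]
0.152 23 [ 0.615 -0.056  0.154]
0.156 25 [ 0.623 -0.055  0.158]
0.16 0
```

Emit:
{"name": "jog_arm", "arguments": {"deltas": [[0, 0, 0.8, 0, 0, 0], [0.02, 0.02, 0.9, 0, 0, 0], [0.02, 0.02, 0.9, 0, 0, 0], [0, 0, 0.55, 0, 0, 0], [0, 0, 0.2, 0, 0, 0]]}}

```text
t: 7.78
position: [0.6177, -0.046, 0.0336]
ee_rot: [-2.414, -2.01, 0.001]
contact_force: [-7.7, -0.3, 18.0]
gripper_width: 0.0606
grasp_force: 28.9
```

Emit:
{"name": "jog_arm", "arguments": {"deltas": [[0, 0, 0, 0, 0, 0], [0, 0, 0, 0, 0, 0]]}}

```text
t: 8.02
position: [0.6188, -0.0462, 0.0351]
ee_rot: [2.414, 2.009, 0.001]
contact_force: [0.1, -0.8, 0.2]
gripper_width: 0.0605
grasp_force: 27.3
```

Emit:
{"name": "jog_arm", "arguments": {"deltas": [[0, 0, 0, 0, 0, 0], [0, 0, 0, 0, 0, 0], [0, 0, 0, 0, 0, 0], [0, 0, -0.3, 0, 0, 0], [0, 0, -0.8, 0, 0, 0]], "jaw": -1}}

```text
t: 8.65
position: [0.6178, -0.0461, 0.062]
ee_rot: [-2.414, -2.009, 0.002]
contact_force: [0.3, -0.2, -0.1]
gripper_width: 0.0855
grasp_force: 0.0
```

Emit:
{"name": "jog_arm", "arguments": {"deltas": [[0, 0, -1, 0, 0, 0], [0, 0, -1, 0, 0, 0], [0, 0, -1, 0, 0, 0], [0, 0, 0, 0, 0, 0]]}}

```text
t: 9.15
position: [0.6197, -0.0463, 0.1406]
ee_rot: [2.412, 2.007, 0.006]
contact_force: [-0.8, -0.5, 0.4]
gripper_width: 0.0853
grasp_force: 0.0
```

```bash
cat >> h.py <<'E'
def chk(x,y,h,r=.045):
    for n in ('side','top'):
        P=cloud(cap(n)).reshape(-1,3); m=(np.hypot(P[:,0]-x,P[:,1]-y)<r)&(P[:,2]>.045)&(P[:,2]<h+.03); q=P[m]
        if len(q)<9: print(n,'none'); continue
        t=q[abs(q[:,2]-h)<.006]
        if len(t)<9: print(n,'none at rim; zmax',q[:,2].max()); continue
        k=cv2.minAreaRect((t[:,:2]*1e4).astype(np.float32)); print(n,len(t),'centre',np.round(np.array(k[0])/1e4,4),np.round(np.array(k[1])/1e4,3),round(k[2],1),'z90',np.percentile(t[:,2],90).round(4),'zmax',q[:,2].max().round(4))
E
python3 -c "
from h import *
chk(.6195,-.049,.062)
plan(.454,.134,.12,-10.5)"
```

```text
side 170 centre [ 0.6165 -0.0477] [0.061 0.063] 1.9 z90 0.065 zmax 0.0678
top none
t 9.25 pos [ 0.6185 -0.0462  0.1374] yaw -10.5 tilt 0.05 w 0.0856 gf 0.0 F [-0.6  0.  -0.7] dyaw -0.0 q6 1.68
[0.74, -0.97, 0.09, 0.0, -0.0, 0.0]
[0.74, -0.97, 0.09, 0.0, -0.0, 0.0]
[0.74, -0.97, 0.09, 0.0, -0.0, 0.0]
[0.74, -0.97, 0.09, 0.0, -0.0, 0.0]
[0.74, -0.97, 0.09, 0.0, -0.0, 0.0]
[0.74, -0.97, 0.09, 0.0, -0.0, 0.0]
[0.74, -0.97, 0.09, 0.0, -0.0, 0.0]
[0.74, -0.97, 0.09, 0.0, -0.0, 0.0]
```

The first pot is seated, with its rim at the same height as round_standing's. Next is rA.

Emit:
{"name": "jog_arm", "arguments": {"deltas": [[0.74, -0.97, 0.09, 0, 0, 0], [0.74, -0.97, 0.09, 0, 0, 0], [0.74, -0.97, 0.09, 0, 0, 0], [0.74, -0.97, 0.09, 0, 0, 0], [0.74, -0.97, 0.09, 0, 0, 0]]}}

```text
t: 9.88
position: [0.5147, 0.0674, 0.1246]
ee_rot: [-2.414, -2.009, 0.002]
contact_force: [0.5, 0.8, 0.3]
gripper_width: 0.0855
grasp_force: 0.0
```

Emit:
{"name": "jog_arm", "arguments": {"deltas": [[0.74, -0.97, 0.09, 0, 0, 0], [0.74, -0.97, 0.09, 0, 0, 0], [0.74, -0.97, 0.09, 0, 0, 0], [0, 0, 0, 0, 0, 0]]}}

```text
t: 10.38
position: [0.4531, 0.1354, 0.1181]
ee_rot: [-2.412, -2.012, 0.002]
contact_force: [0.8, -0.6, 1.2]
gripper_width: 0.0857
grasp_force: 0.0
```

```bash
python3 -c "
from h import *
plan(.454,.134,.028,-10.5)"
```

```text
t 10.38 pos [0.4531 0.1354 0.1181] yaw -10.3 tilt 0.08 w 0.0857 gf 0.0 F [ 0.8 -0.6  1.2] dyaw -0.2 q6 2.04
[-0.01, 0.01, 0.9, -0.0, 0.0, 0.01]
[-0.01, 0.01, 0.9, -0.0, 0.0, 0.01]
[-0.01, 0.01, 0.9, -0.0, 0.0, 0.01]
[-0.01, 0.01, 0.9, -0.0, 0.0, 0.01]
```

Emit:
{"name": "jog_arm", "arguments": {"deltas": [[0, 0.02, 0.9, 0, 0, 0], [0, 0.01, 0.9, 0, 0, 0], [-0.02, 0.01, 0.9, 0, 0, 0], [-0.02, 0, 0.9, 0, 0, 0], [0, 0, 0, 0, 0, 0]]}}

```text
t: 11.0
position: [0.4543, 0.1325, 0.027]
ee_rot: [-2.414, -2.008, 0.005]
contact_force: [0.3, -0.4, 0.1]
gripper_width: 0.0856
grasp_force: 0.0
```

Emit:
{"name": "jog_arm", "arguments": {"deltas": [[0, 0, 0, 0, 0, 0], [0, 0, 0, 0, 0, 0], [0, 0, 0, 0, 0, 0], [0, 0, 0, 0, 0, 0], [0, 0, 0, 0, 0, 0]], "jaw": 1}}

```text
t: 11.62
position: [0.456, 0.1336, 0.0301]
ee_rot: [2.414, 2.009, 0.003]
contact_force: [-1.9, -0.1, 5.8]
gripper_width: 0.0613
grasp_force: 26.9
```

Emit:
{"name": "jog_arm", "arguments": {"deltas": [[0, 0, 0, 0, 0, 0], [0, 0, -0.3, 0, 0, 0], [0, 0, -1, 0, 0, 0], [0, 0, -1, 0, 0, 0], [0, 0, -1, 0, 0, 0]]}}

```text
t: 12.25
position: [0.4553, 0.1334, 0.1126]
ee_rot: [2.414, 2.01, 0.001]
contact_force: [-0.7, -0.2, -0.3]
gripper_width: 0.0611
grasp_force: 27.4
```

Emit:
{"name": "jog_arm", "arguments": {"deltas": [[-0.2, 0.5, -0.4, 0, 0, 0], [-0.4, 0.98, 0, 0, 0, 0], [-0.4, 0.98, 0, 0, 0, 0], [-0.4, 0.98, 0, 0, 0, 0], [-0.4, 0.98, 0, 0, 0, 0]]}}

```text
t: 12.88
position: [0.5566, 0.0686, 0.1218]
ee_rot: [2.414, 2.01, 0.001]
contact_force: [0.1, -0.1, -0.5]
gripper_width: 0.0614
grasp_force: 27.4
```

Emit:
{"name": "jog_arm", "arguments": {"deltas": [[-0.4, 0.98, 0, 0, 0, 0], [-0.4, 0.98, 0, 0, 0, 0], [-0.4, 0.98, 0, 0, 0, 0], [-0.2, 0.5, 0, 0, 0, 0], [0, 0, 0, 0, 0, 0]]}}

```text
t: 13.5
position: [0.6341, 0.0188, 0.1211]
ee_rot: [-2.415, -2.009, 0.001]
contact_force: [0.0, 0.6, -0.9]
gripper_width: 0.0617
grasp_force: 27.4
```

```bash
python3 -c "
from h import *
plan(.632,.0195,.033,-10.5)"
```

```text
t 13.5 pos [0.6341 0.0188 0.1211] yaw -10.5 tilt 0.03 w 0.0617 gf 27.432167027145624 F [ 0.   0.6 -0.9] dyaw -0.0 q6 1.78
[0.0, -0.02, 0.88, -0.0, 0.0, 0.0]
[0.0, -0.02, 0.88, -0.0, 0.0, 0.0]
[0.0, -0.02, 0.88, -0.0, 0.0, 0.0]
[0.0, -0.02, 0.88, -0.0, 0.0, 0.0]
```

Emit:
{"name": "jog_arm", "arguments": {"deltas": [[0, -0.04, 0.8, 0, 0, 0], [0, -0.04, 0.9, 0, 0, 0], [0, 0, 0.9, 0, 0, 0], [0, 0, 0.6, 0, 0, 0], [0, 0, 0.3, 0, 0, 0]]}}

```text
t: 14.12
position: [0.6314, 0.0198, 0.0338]
ee_rot: [-2.414, -2.01, 0.001]
contact_force: [-15.9, 1.1, 41.1]
gripper_width: 0.0618
grasp_force: 30.0
```

Emit:
{"name": "jog_arm", "arguments": {"deltas": [[0, 0, 0, 0, 0, 0], [0, 0, 0, 0, 0, 0]]}}

```text
t: 14.38
position: [0.6323, 0.0195, 0.0344]
ee_rot: [2.414, 2.01, 0.001]
contact_force: [0.4, -0.4, -0.6]
gripper_width: 0.0615
grasp_force: 27.4
```

Emit:
{"name": "jog_arm", "arguments": {"deltas": [[0, 0, 0, 0, 0, 0], [0, 0, 0, 0, 0, 0], [0, 0, 0, 0, 0, 0], [0, 0, -0.3, 0, 0, 0], [0, 0, -0.8, 0, 0, 0]], "jaw": -1}}

```text
t: 15.0
position: [0.6314, 0.0194, 0.0615]
ee_rot: [-2.414, -2.009, 0.002]
contact_force: [-0.1, -0.5, -0.8]
gripper_width: 0.0852
grasp_force: 0.0
```

Emit:
{"name": "jog_arm", "arguments": {"deltas": [[0, 0, -1, 0, 0, 0], [0, 0, -1, 0, 0, 0], [0, 0, -1, 0, 0, 0], [0, 0, 0, 0, 0, 0]]}}

```text
t: 15.5
position: [0.6333, 0.0195, 0.1401]
ee_rot: [2.412, 2.008, 0.006]
contact_force: [0.8, 0.9, -0.7]
gripper_width: 0.0858
grasp_force: 0.0
```

```bash
python3 -c "
from h import *
chk(.632,.0195,.062,.038);chk(.6195,-.049,.062,.038)
plan(.437,-.0955,.13,36)"
```

```text
side 173 centre [0.631  0.0196] [0.067 0.061] 46.0 z90 0.065 zmax 0.069
top none
side 181 centre [ 0.6172 -0.0474] [0.066 0.06 ] 25.0 z90 0.0652 zmax 0.0679
top none
t 15.7 pos [0.6316 0.0194 0.1356] yaw -10.5 tilt 0.07 w 0.0855 gf 0.0 F [ 0.4 -0.5  0.7] dyaw 46.5 q6 1.78
[-0.49, -0.57, 0.02, -0.0, -0.0, -0.97]
[-0.45, -0.6, 0.02, -0.0, -0.0, -0.97]
[-0.41, -0.63, 0.02, -0.0, -0.0, -0.97]
[-0.37, -0.66, 0.02, -0.0, -0.0, -0.97]
[-0.32, -0.68, 0.02, -0.0, -0.0, -0.97]
[-0.28, -0.7, 0.02, -0.0, -0.0, -0.97]
[-0.23, -0.72, 0.02, -0.0, -0.0, -0.97]
[-0.18, -0.73, 0.02, -0.0, -0.0, -0.97]
[-0.13, -0.74, 0.02, -0.0, -0.0, -0.97]
[-0.08, -0.75, 0.02, -0.0, -0.0, -0.97]
[-0.03, -0.75, 0.02, -0.0, -0.0, -0.97]
[0.02, -0.75, 0.02, -0.0, -0.0, -0.97]
```

Both round pots are seated. Now the square pot; I'll land this one more gently.

Emit:
{"name": "jog_arm", "arguments": {"deltas": [[-0.49, -0.57, 0.02, 0, 0, -0.97], [-0.45, -0.6, 0.02, 0, 0, -0.97], [-0.41, -0.63, 0.02, 0, 0, -0.97], [-0.37, -0.66, 0.02, 0, 0, -0.97], [-0.32, -0.68, 0.02, 0, 0, -0.97]]}}

```text
t: 16.32
position: [0.5498, -0.0283, 0.1329]
ee_rot: [-2.038, -2.389, 0.001]
contact_force: [-0.3, -0.6, 0.2]
gripper_width: 0.0854
grasp_force: 0.0
```

Emit:
{"name": "jog_arm", "arguments": {"deltas": [[-0.28, -0.7, 0.02, 0, 0, -0.97], [-0.23, -0.72, 0.02, 0, 0, -0.97], [-0.18, -0.73, 0.02, 0, 0, -0.97], [-0.13, -0.74, 0.02, 0, 0, -0.97], [-0.08, -0.75, 0.02, 0, 0, -0.97]]}}

```text
t: 16.95
position: [0.4688, -0.0761, 0.1305]
ee_rot: [-1.606, -2.699, 0.001]
contact_force: [1.2, -0.2, 0.4]
gripper_width: 0.0853
grasp_force: 0.0
```

Emit:
{"name": "jog_arm", "arguments": {"deltas": [[-0.03, -0.75, 0.02, 0, 0, -0.97], [0.02, -0.75, 0.02, 0, 0, -0.97], [0, 0, 0, 0, 0, 0], [0, 0, 0, 0, 0, 0]]}}

```text
t: 17.45
position: [0.4377, -0.0949, 0.13]
ee_rot: [-1.426, -2.799, -0.0]
contact_force: [0.2, 0.2, -0.1]
gripper_width: 0.0854
grasp_force: 0.0
```

```bash
python3 -c "
from h import *
plan(.437,-.0955,.030,36)"
```

```text
t 17.45 pos [ 0.4377 -0.0949  0.13  ] yaw 36.0 tilt 0.01 w 0.0854 gf 0.0 F [ 0.2  0.2 -0.1] dyaw -0.0 q6 0.73
[-0.0, -0.01, 0.8, 0.0, -0.0, 0.0]
[-0.0, -0.01, 0.8, 0.0, -0.0, 0.0]
[-0.0, -0.01, 0.8, 0.0, -0.0, 0.0]
[-0.0, -0.01, 0.8, 0.0, -0.0, 0.0]
[-0.0, -0.01, 0.8, 0.0, -0.0, 0.0]
```

Emit:
{"name": "jog_arm", "arguments": {"deltas": [[0, -0.02, 1, 0, 0, 0], [0, -0.02, 1, 0, 0, 0], [0, -0.01, 1, 0, 0, 0], [0, 0, 1, 0, 0, 0], [0, 0, 0, 0, 0, 0]]}}

```text
t: 18.08
position: [0.4355, -0.0952, 0.0285]
ee_rot: [-1.422, -2.797, 0.001]
contact_force: [0.3, -0.5, -0.4]
gripper_width: 0.0855
grasp_force: 0.0
```

Emit:
{"name": "jog_arm", "arguments": {"deltas": [[0, 0, 0, 0, 0, 0], [0, 0, 0, 0, 0, 0], [0, 0, 0, 0, 0, 0], [0, 0, 0, 0, 0, 0], [0, 0, 0, 0, 0, 0]], "jaw": 1}}

```text
t: 18.7
position: [0.4374, -0.0959, 0.0316]
ee_rot: [1.423, 2.798, 0.001]
contact_force: [0.5, 0.2, 6.5]
gripper_width: 0.0593
grasp_force: 27.3
```

Emit:
{"name": "jog_arm", "arguments": {"deltas": [[0, 0, 0, 0, 0, 0], [0, 0, -0.3, 0, 0, 0], [0, 0, -1, 0, 0, 0], [0, 0, -1, 0, 0, 0], [0, 0, -1, 0, 0, 0]]}}

```text
t: 19.32
position: [0.4364, -0.0959, 0.114]
ee_rot: [1.424, 2.8, -0.0]
contact_force: [-0.1, -0.1, -1.1]
gripper_width: 0.0592
grasp_force: 27.2
```

```bash
python3 -c "
from h import *
plan(.556,-.2315,.125,1.7)"
```

```text
t 19.32 pos [ 0.4364 -0.0959  0.114 ] yaw 36.1 tilt 0.01 w 0.0592 gf 27.184553146362305 F [-0.1 -0.1 -1.1] dyaw -34.4 q6 0.72
[-0.8, 0.07, -0.05, 0.0, 0.0, 0.96]
[-0.79, 0.13, -0.05, 0.0, 0.0, 0.96]
[-0.78, 0.18, -0.05, 0.0, 0.0, 0.96]
[-0.77, 0.23, -0.05, 0.0, 0.0, 0.96]
[-0.75, 0.28, -0.05, 0.0, 0.0, 0.96]
[-0.73, 0.33, -0.05, 0.0, 0.0, 0.96]
[-0.71, 0.38, -0.05, 0.0, 0.0, 0.96]
[-0.68, 0.43, -0.05, 0.0, 0.0, 0.96]
[-0.65, 0.47, -0.05, 0.0, 0.0, 0.96]
```

Emit:
{"name": "jog_arm", "arguments": {"deltas": [[-0.8, 0.07, -0.1, 0, 0, 0.96], [-0.79, 0.13, -0.1, 0, 0, 0.96], [-0.78, 0.18, -0.05, 0, 0, 0.96], [-0.77, 0.23, -0.05, 0, 0, 0.96], [-0.75, 0.28, -0.05, 0, 0, 0.96]]}}

```text
t: 19.95
position: [0.503, -0.1717, 0.122]
ee_rot: [1.874, 2.522, -0.0]
contact_force: [-1.4, -0.7, -1.1]
gripper_width: 0.0593
grasp_force: 27.2
```

Emit:
{"name": "jog_arm", "arguments": {"deltas": [[-0.73, 0.33, -0.05, 0, 0, 0.96], [-0.71, 0.38, -0.05, 0, 0, 0.96], [-0.68, 0.43, 0, 0, 0, 0.96], [-0.65, 0.47, 0, 0, 0, 0.96], [0, 0, 0, 0, 0, 0]]}}

```text
t: 20.58
position: [0.5558, -0.2321, 0.1238]
ee_rot: [-2.192, -2.25, 0.001]
contact_force: [0.1, 0.4, -0.4]
gripper_width: 0.0591
grasp_force: 27.2
```

```bash
python3 -c "
from h import *
cap('side','a3.png')
im=cv2.imread('pics/a3.png')[180:390,240:520]; cv2.imwrite('pics/a3c.png',cv2.resize(im,(800,600)))
plan(.556,-.2315,.035,1.7)"
```

```text
t 20.62 pos [ 0.5554 -0.2315  0.1239] yaw 1.6 tilt 0.05 w 0.0593 gf 27.242927849292755 F [-0.3 -0.7 -0.1] dyaw 0.1 q6 1.15
[-0.0, 0.01, 0.89, -0.0, -0.0, -0.01]
[-0.0, 0.01, 0.89, -0.0, -0.0, -0.01]
[-0.0, 0.01, 0.89, -0.0, -0.0, -0.01]
[-0.0, 0.01, 0.89, -0.0, -0.0, -0.01]
```

View pics/a3c.png

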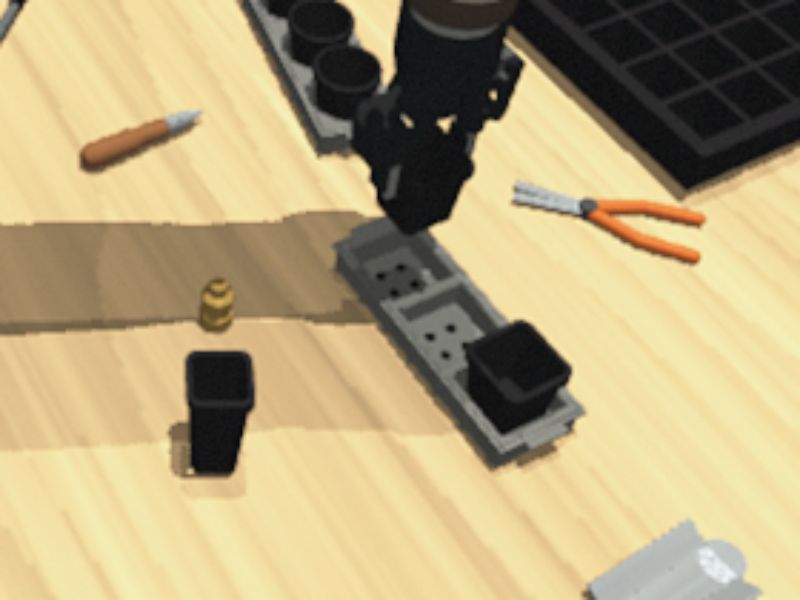

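The pot (crop 425,190) is aligned over the far bay and the round pots stand in their tray at the top. Lowering it.

Emit:
{"name": "jog_arm", "arguments": {"deltas": [[0, 0.02, 0.8, 0, 0, 0], [0, 0, 0.9, 0, 0, 0], [0, 0, 0.9, 0, 0, 0], [0, 0, 0.5, 0, 0, 0], [0, 0, 0.2, 0, 0, 0]]}}

```text
t: 21.25
position: [0.5557, -0.231, 0.0413]
ee_rot: [-2.19, -2.252, 0.0]
contact_force: [0.6, -0.4, 0.8]
gripper_width: 0.0593
grasp_force: 27.2
```

Emit:
{"name": "jog_arm", "arguments": {"deltas": [[0, 0, 0.15, 0, 0, 0], [0, 0, 0.15, 0, 0, 0], [0, 0, 0, 0, 0, 0]]}}

```text
t: 21.62
position: [0.5567, -0.2316, 0.0355]
ee_rot: [2.19, 2.25, 0.001]
contact_force: [-1.8, 1.2, 5.9]
gripper_width: 0.0597
grasp_force: 28.0
```

Emit:
{"name": "jog_arm", "arguments": {"deltas": [[0, 0, 0, 0, 0, 0], [0, 0, 0, 0, 0, 0], [0, 0, 0, 0, 0, 0], [0, 0, -0.3, 0, 0, 0], [0, 0, -0.8, 0, 0, 0]], "jaw": -1}}

```text
t: 22.25
position: [0.5556, -0.2312, 0.0613]
ee_rot: [-2.19, -2.25, 0.001]
contact_force: [0.6, -0.2, 0.0]
gripper_width: 0.0856
grasp_force: 0.0
```

Emit:
{"name": "jog_arm", "arguments": {"deltas": [[0, 0, -1, 0, 0, 0], [0, 0, -1, 0, 0, 0], [0, 0, -1, 0, 0, 0], [0, 0, 0, 0, 0, 0]]}}

```text
t: 22.75
position: [0.5571, -0.2318, 0.1391]
ee_rot: [2.189, 2.249, 0.002]
contact_force: [0.1, 0.1, -0.8]
gripper_width: 0.0854
grasp_force: 0.0
```

```bash
python3 -c "
from h import *
chk(.556,-.2315,.064,.045)
plan(.341,-.310,.165,-27)"
```

```text
side 281 centre [ 0.5558 -0.2315] [0.065 0.064] 3.5 z90 0.067 zmax 0.0696
top 163 centre [ 0.5556 -0.2315] [0.06  0.061] 0.6 z90 0.0653 zmax 0.0674
t 22.85 pos [ 0.5561 -0.2314  0.1363] yaw 1.5 tilt 0.0 w 0.0854 gf 0.0 F [-0.4 -0.6 -0.3] dyaw -28.5 q6 1.15
[-0.32, -0.97, -0.13, 0.0, 0.0, 0.79]
[-0.38, -0.95, -0.13, 0.0, 0.0, 0.79]
[-0.43, -0.92, -0.13, 0.0, 0.0, 0.79]
[-0.48, -0.9, -0.13, 0.0, 0.0, 0.79]
[-0.53, -0.87, -0.13, 0.0, 0.0, 0.79]
[-0.57, -0.84, -0.13, 0.0, 0.0, 0.79]
[-0.62, -0.81, -0.13, 0.0, 0.0, 0.79]
[-0.66, -0.77, -0.13, 0.0, 0.0, 0.79]
[-0.71, -0.73, -0.13, 0.0, 0.0, 0.79]
```

The square pot is seated. Now the deep pot.

Emit:
{"name": "jog_arm", "arguments": {"deltas": [[-0.32, -0.97, -0.2, 0, 0, 0.79], [-0.38, -0.95, -0.2, 0, 0, 0.79], [-0.43, -0.92, -0.2, 0, 0, 0.79], [-0.48, -0.9, -0.2, 0, 0, 0.79], [-0.53, -0.87, -0.2, 0, 0, 0.79]]}}

```text
t: 23.48
position: [0.4352, -0.2752, 0.1603]
ee_rot: [-2.48, -1.925, 0.001]
contact_force: [-0.2, -0.3, 0.7]
gripper_width: 0.0851
grasp_force: 0.0
```

Emit:
{"name": "jog_arm", "arguments": {"deltas": [[-0.57, -0.84, -0.1, 0, 0, 0.79], [-0.62, -0.81, -0.05, 0, 0, 0.79], [-0.66, -0.77, 0, 0, 0, 0.79], [-0.71, -0.73, 0, 0, 0, 0.79], [0, 0, 0, 0, 0, 0]]}}

```text
t: 24.1
position: [0.3397, -0.3104, 0.1644]
ee_rot: [-2.678, -1.641, 0.001]
contact_force: [0.0, -0.4, -0.6]
gripper_width: 0.0852
grasp_force: 0.0
```

```bash
python3 -c "
from h import *
plan(.341,-.310,.066,-27)"
```

```text
t 24.1 pos [ 0.3397 -0.3104  0.1644] yaw -27.0 tilt 0.07 w 0.0852 gf 0.0 F [ 0.  -0.4 -0.6] dyaw 0.0 q6 1.3
[0.01, 0.01, 0.98, -0.0, -0.0, -0.0]
[0.01, 0.01, 0.98, -0.0, -0.0, -0.0]
[0.01, 0.01, 0.98, -0.0, -0.0, -0.0]
[0.01, 0.01, 0.98, -0.0, -0.0, -0.0]
```

Emit:
{"name": "jog_arm", "arguments": {"deltas": [[0.02, 0.02, 0.97, 0, 0, 0], [0.02, 0.02, 0.97, 0, 0, 0], [0, 0, 0.97, 0, 0, 0], [0, 0, 0.95, 0, 0, 0], [0, 0, 0, 0, 0, 0]]}}

```text
t: 24.72
position: [0.3418, -0.3086, 0.0666]
ee_rot: [-2.673, -1.643, 0.001]
contact_force: [-0.6, -0.2, -0.1]
gripper_width: 0.0856
grasp_force: 0.0
```

Emit:
{"name": "jog_arm", "arguments": {"deltas": [[0, 0, 0, 0, 0, 0], [0, 0, 0, 0, 0, 0], [0, 0, 0, 0, 0, 0], [0, 0, 0, 0, 0, 0], [0, 0, 0, 0, 0, 0]], "jaw": 1}}

```text
t: 25.35
position: [0.3428, -0.3102, 0.0699]
ee_rot: [2.676, 1.643, 0.001]
contact_force: [-0.8, 0.3, 5.9]
gripper_width: 0.0474
grasp_force: 25.8
```

Emit:
{"name": "jog_arm", "arguments": {"deltas": [[0, 0, 0, 0, 0, 0], [0, 0, -0.3, 0, 0, 0], [0, 0, -1, 0, 0, 0], [0, 0, -1, 0, 0, 0], [0, 0, -1, 0, 0, 0]]}}

```text
t: 25.98
position: [0.3422, -0.3097, 0.1524]
ee_rot: [-2.677, -1.644, 0.0]
contact_force: [-0.5, -0.7, -0.8]
gripper_width: 0.0475
grasp_force: 25.8
```

```bash
python3 -c "
from h import *
cap('side','a4.png')
im=cv2.imread('pics/a4.png')[180:390,200:480]; cv2.imwrite('pics/a4c.png',cv2.resize(im,(800,600)))
plan(.5706,.2376,.172,3,26)"
```

```text
t 26.02 pos [ 0.343  -0.3105  0.1557] yaw -26.9 tilt 0.24 w 0.0475 gf 25.876829624176025 F [-0.2  0.5  2.9] dyaw 29.9 q6 1.3
[0.91, -0.07, -0.03, 0.0, 0.0, -0.29]
[0.91, -0.05, -0.03, 0.0, 0.0, -0.29]
[0.91, -0.03, -0.03, 0.0, 0.0, -0.29]
[0.91, -0.01, -0.03, 0.0, 0.0, -0.29]
[0.91, 0.0, -0.03, 0.0, 0.0, -0.29]
[0.91, 0.02, -0.03, 0.0, 0.0, -0.29]
[0.91, 0.04, -0.03, 0.0, 0.0, -0.29]
[0.91, 0.06, -0.03, 0.0, 0.0, -0.29]
[0.91, 0.08, -0.03, 0.0, 0.0, -0.29]
[0.91, 0.1, -0.03, 0.0, 0.0, -0.29]
[0.91, 0.11, -0.03, 0.0, 0.0, -0.29]
[0.9, 0.13, -0.03, 0.0, 0.0, -0.29]
[0.9, 0.15, -0.03, 0.0, 0.0, -0.29]
[0.9, 0.17, -0.03, 0.0, 0.0, -0.29]
[0.89, 0.19, -0.03, 0.0, 0.0, -0.29]
[0.89, 0.2, -0.03, 0.0, 0.0, -0.29]
[0.89, 0.22, -0.03, 0.0, 0.0, -0.29]
[0.88, 0.24, -0.03, 0.0, 0.0, -0.29]
[0.88, 0.26, -0.03, 0.0, 0.0, -0.29]
[0.87, 0.27, -0.03, 0.0, 0.0, -0.29]
[0.87, 0.29, -0.03, 0.0, 0.0, -0.29]
[0.86, 0.31, -0.03, 0.0, 0.0, -0.29]
[0.85, 0.33, -0.03, 0.0, 0.0, -0.29]
[0.85, 0.34, -0.03, 0.0, 0.0, -0.29]
[0.84, 0.36, -0.03, 0.0, 0.0, -0.29]
[0.83, 0.38, -0.03, 0.0, 0.0, -0.29]
```

View pics/a4c.png

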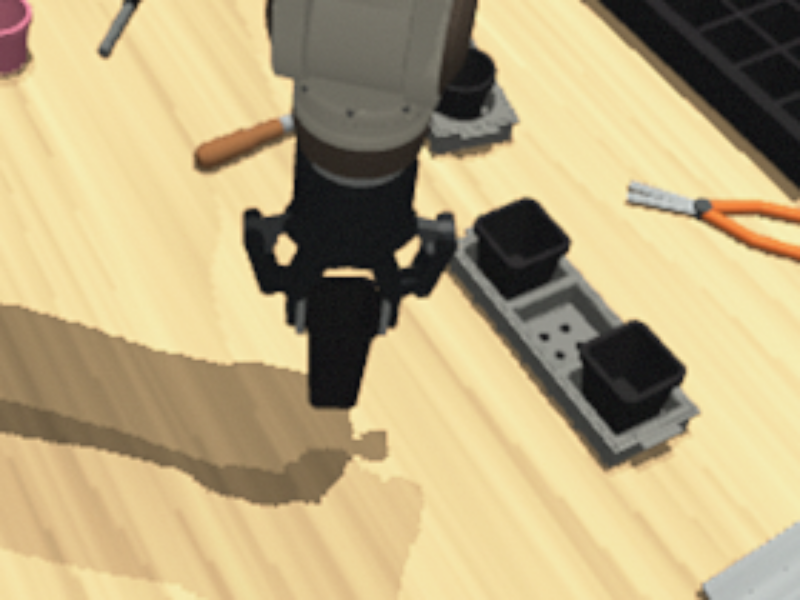

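The deep pot hangs upright (crop 343,340) and both square pots stand in their bays. Carrying it across.

Emit:
{"name": "jog_arm", "arguments": {"deltas": [[0.5, -0.04, -0.2, 0, 0, -0.29], [0.91, -0.05, -0.2, 0, 0, -0.29], [0.91, -0.03, -0.2, 0, 0, -0.29], [0.91, -0.01, -0.1, 0, 0, -0.29], [0.91, 0, 0, 0, 0, -0.29]]}}

```text
t: 26.65
position: [0.3821, -0.2126, 0.1681]
ee_rot: [-2.588, -1.779, 0.001]
contact_force: [-0.5, -0.3, 0.0]
gripper_width: 0.0474
grasp_force: 25.8
```

Emit:
{"name": "jog_arm", "arguments": {"deltas": [[0.91, 0.02, 0, 0, 0, -0.29], [0.91, 0.04, 0, 0, 0, -0.29], [0.91, 0.06, 0, 0, 0, -0.29], [0.91, 0.08, 0, 0, 0, -0.29], [0.91, 0.1, 0, 0, 0, -0.29]]}}

```text
t: 27.28
position: [0.4255, -0.1073, 0.1679]
ee_rot: [-2.495, -1.908, 0.001]
contact_force: [-0.0, 0.5, -0.5]
gripper_width: 0.0476
grasp_force: 25.8
```

Emit:
{"name": "jog_arm", "arguments": {"deltas": [[0.91, 0.11, 0, 0, 0, -0.29], [0.9, 0.13, 0, 0, 0, -0.29], [0.9, 0.15, 0, 0, 0, -0.29], [0.9, 0.17, 0, 0, 0, -0.29], [0.89, 0.19, 0, 0, 0, -0.29]]}}

```text
t: 27.9
position: [0.4689, -0.0019, 0.1679]
ee_rot: [-2.395, -2.032, 0.002]
contact_force: [-0.4, -1.3, -0.8]
gripper_width: 0.0471
grasp_force: 25.8
```

Emit:
{"name": "jog_arm", "arguments": {"deltas": [[0.89, 0.2, 0, 0, 0, -0.29], [0.89, 0.22, 0, 0, 0, -0.29], [0.88, 0.24, 0, 0, 0, -0.29], [0.88, 0.26, 0, 0, 0, -0.29], [0.87, 0.27, 0, 0, 0, -0.29]]}}

```text
t: 28.52
position: [0.5123, 0.1037, 0.168]
ee_rot: [-2.289, -2.15, 0.002]
contact_force: [0.9, -0.8, -0.3]
gripper_width: 0.0474
grasp_force: 25.8
```

```bash
python3 -c "
from h import *
plan(.5706,.2376,.172,3)"
```

```text
t 28.52 pos [0.5123 0.1037 0.168 ] yaw -3.6 tilt 0.08 w 0.0474 gf 25.82405000925064 F [ 0.9 -0.8 -0.3] dyaw 6.6 q6 1.83
[0.92, 0.33, -0.03, -0.0, 0.0, -0.27]
[0.91, 0.35, -0.03, -0.0, 0.0, -0.27]
[0.9, 0.37, -0.03, -0.0, 0.0, -0.27]
[0.89, 0.38, -0.03, -0.0, 0.0, -0.27]
[0.89, 0.4, -0.03, -0.0, 0.0, -0.27]
[0.88, 0.42, -0.03, -0.0, 0.0, -0.27]
```

Emit:
{"name": "jog_arm", "arguments": {"deltas": [[0.92, 0.33, 0, 0, 0, -0.27], [0.91, 0.35, 0, 0, 0, -0.27], [0.9, 0.37, 0, 0, 0, -0.27], [0.89, 0.38, 0, 0, 0, -0.27], [0.85, 0.4, 0, 0, 0, -0.27]]}}

```text
t: 29.15
position: [0.5617, 0.2145, 0.1684]
ee_rot: [-2.186, -2.256, 0.001]
contact_force: [0.4, -0.0, -0.0]
gripper_width: 0.0476
grasp_force: 25.8
```

Emit:
{"name": "jog_arm", "arguments": {"deltas": [[0.6, 0.3, 0, 0, 0, -0.27], [0, 0, 0, 0, 0, 0], [0, 0, 0, 0, 0, 0]]}}

```text
t: 29.52
position: [0.5683, 0.2278, 0.1687]
ee_rot: [-2.167, -2.274, 0.001]
contact_force: [-0.6, -0.7, -0.8]
gripper_width: 0.0475
grasp_force: 25.9
```

```bash
python3 -c "
from h import *
cap('side','a5.png')
im=cv2.imread('pics/a5.png')[70:190,200:360]; cv2.imwrite('pics/a5c.png',cv2.resize(im,(800,600)))
plan(.5706,.2376,.080,3)"
```

```text
t 29.57 pos [0.5683 0.2276 0.1689] yaw 2.8 tilt 0.01 w 0.048 gf 25.86692065000534 F [-0.5  0.4 -0. ] dyaw 0.2 q6 1.9
[0.1, 0.03, 0.89, -0.0, 0.0, -0.02]
[0.1, 0.03, 0.89, -0.0, 0.0, -0.02]
[0.1, 0.03, 0.89, -0.0, 0.0, -0.02]
[0.1, 0.03, 0.89, -0.0, 0.0, -0.02]
```

View pics/a5c.png

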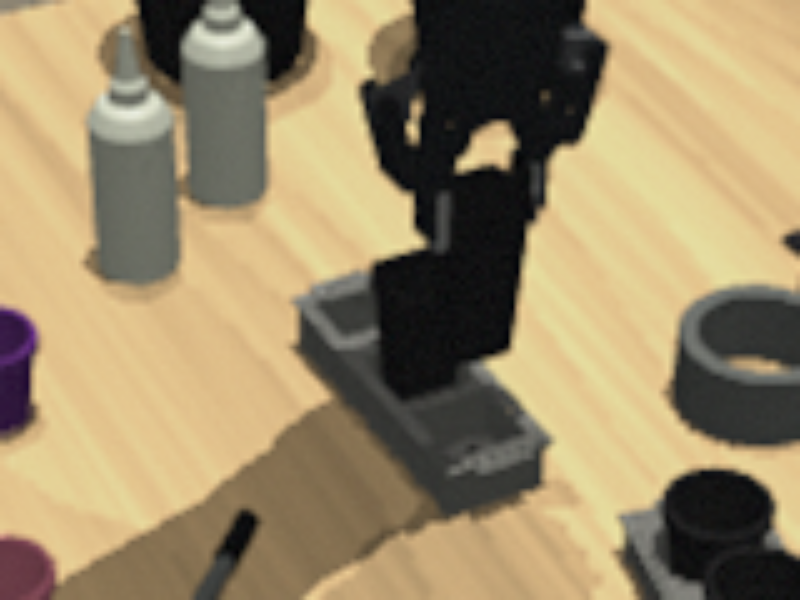

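The pot (crop 490,260) hangs upright over the front bay, beside deep_standing (430,320). I'll finish the 10 mm shift and then lower.

Emit:
{"name": "jog_arm", "arguments": {"deltas": [[0.38, 0.1, 0, 0, 0, -0.03], [0, 0, 0.8, 0, 0, 0], [0, 0, 0.9, 0, 0, 0], [0, 0, 0.9, 0, 0, 0], [0, 0, 0.7, 0, 0, 0]]}}

```text
t: 30.2
position: [0.5704, 0.2378, 0.0854]
ee_rot: [-2.165, -2.277, 0.0]
contact_force: [-0.0, 0.4, -0.3]
gripper_width: 0.0473
grasp_force: 25.9
```

Emit:
{"name": "jog_arm", "arguments": {"deltas": [[0, 0, 0.25, 0, 0, 0], [0, 0, 0.15, 0, 0, 0], [0, 0, 0.1, 0, 0, 0], [0, 0, 0, 0, 0, 0], [0, 0, 0, 0, 0, 0]]}}

```text
t: 30.82
position: [0.5707, 0.2378, 0.0742]
ee_rot: [2.164, 2.277, 0.001]
contact_force: [1.5, -0.0, -0.2]
gripper_width: 0.0474
grasp_force: 25.9
```

```bash
python3 -c "
from h import *
plan(.5706,.2376,.073,3)"
```

```text
t 30.82 pos [0.5707 0.2378 0.0742] yaw 2.9 tilt 0.03 w 0.0474 gf 25.86573600769043 F [ 1.5 -0.  -0.2] dyaw 0.1 q6 1.91
[-0.01, -0.0, 0.05, 0.01, -0.0, -0.02]
```

Emit:
{"name": "jog_arm", "arguments": {"deltas": [[0, 0, 0.05, 0, 0, 0], [0, 0, 0, 0, 0, 0]]}}

```text
t: 31.08
position: [0.5708, 0.238, 0.074]
ee_rot: [2.164, 2.277, 0.003]
contact_force: [-2.0, -0.4, 7.6]
gripper_width: 0.0476
grasp_force: 26.5
```

Emit:
{"name": "jog_arm", "arguments": {"deltas": [[0, 0, 0, 0, 0, 0], [0, 0, 0, 0, 0, 0], [0, 0, 0, 0, 0, 0], [0, 0, 0, 0, 0, 0], [0, 0, -0.5, 0, 0, 0]], "jaw": -1}}

```text
t: 31.7
position: [0.5699, 0.2375, 0.0845]
ee_rot: [-2.164, -2.276, 0.003]
contact_force: [-0.3, -0.4, -0.3]
gripper_width: 0.0853
grasp_force: 0.0
```

Emit:
{"name": "jog_arm", "arguments": {"deltas": [[0, 0, -1, 0, 0, 0], [0, 0, -1, 0, 0, 0], [0, 0, -1, 0, 0, 0], [0, 0, -1, 0, 0, 0], [0, 0, 0, 0, 0, 0]]}}

```text
t: 32.33
position: [0.5714, 0.2381, 0.188]
ee_rot: [2.163, 2.276, 0.006]
contact_force: [-0.5, 0.0, -0.0]
gripper_width: 0.0858
grasp_force: 0.0
```

Emit:
{"name": "jog_arm", "arguments": {"deltas": [[-0.5, -0.9, -0.3, 0, 0, 0], [-0.5, -0.9, 0, 0, 0, 0], [-0.5, -0.9, 0, 0, 0, 0], [-0.5, -0.9, 0, 0, 0, 0], [-0.5, -0.9, 0, 0, 0, 0]]}}

```text
t: 32.95
position: [0.4603, 0.1691, 0.1918]
ee_rot: [-2.164, -2.277, 0.001]
contact_force: [-0.6, 0.1, 0.6]
gripper_width: 0.0851
grasp_force: 0.0
```

Emit:
{"name": "jog_arm", "arguments": {"deltas": [[-0.5, -0.9, 0, 0, 0, 0], [-0.5, -0.9, 0, 0, 0, 0], [0, 0, 0, 0, 0, 0], [0, 0, 0, 0, 0, 0]]}}

```text
t: 33.45
position: [0.4179, 0.1425, 0.1923]
ee_rot: [2.165, 2.277, 0.0]
contact_force: [-0.1, -0.7, 0.2]
gripper_width: 0.0859
grasp_force: 0.0
```

```bash
python3 -c "
from h import *
cap('side','end.png')
for a in [(.5706,.2376,.1,.03),(.5675,.2975,.1,.03),(.556,-.2315,.064,.045),(.560,-.3715,.064,.045),(.632,.0195,.062,.035),(.6195,-.049,.062,.035),(.645,.088,.062,.035)]: print(a);chk(*a)
plan(.4,.1,.2)"
```

```text
(0.5706, 0.2376, 0.1, 0.03)
side 125 centre [0.5691 0.2378] [0.051 0.055] 11.0 z90 0.1032 zmax 0.1055
top none
(0.5675, 0.2975, 0.1, 0.03)
side 91 centre [0.5672 0.2948] [0.048 0.05 ] 2.1 z90 0.1034 zmax 0.1048
top none
(0.556, -0.2315, 0.064, 0.045)
side 284 centre [ 0.5556 -0.2308] [0.065 0.065] 2.1 z90 0.067 zmax 0.0699
top 193 centre [ 0.5559 -0.2315] [0.06  0.062] 0.6 z90 0.0654 zmax 0.0673
(0.56, -0.3715, 0.064, 0.045)
side 338 centre [ 0.5608 -0.3719] [0.064 0.062] 3.8 z90 0.0668 zmax 0.0703
top 200 centre [ 0.5601 -0.3709] [0.06  0.063] 4.4 z90 0.065 zmax 0.0675
(0.632, 0.0195, 0.062, 0.035)
side 164 centre [0.6296 0.0185] [0.063 0.062] 17.7 z90 0.0652 zmax 0.0683
top 147 centre [0.6306 0.0202] [0.058 0.062] 90.0 z90 0.0633 zmax 0.0656
(0.6195, -0.049, 0.062, 0.035)
side 176 centre [ 0.6166 -0.0479] [0.065 0.06 ] 64.7 z90 0.0652 zmax 0.0688
top 146 centre [ 0.6173 -0.0454] [0.061 0.061] 14.9 z90 0.0632 zmax 0.0651
(0.645, 0.088, 0.062, 0.035)
side 158 centre [0.6433 0.0846] [0.059 0.062] 72.5 z90 0.0649 zmax 0.0674
top 113 centre [0.6454 0.0827] [0.061 0.052] 12.9 z90 0.0634 zmax 0.0647
t 34.2 pos [0.4176 0.1424 0.1926] yaw 2.9 tilt 0.0 w 0.0856 gf 0.0 F [-0.1  0.   0.4] dyaw 0 q6 1.85
[-0.83, -0.4, -0.15, 0.0, 0.0, -0.0]
[-0.83, -0.4, -0.15, 0.0, 0.0, -0.0]
```

View pics/end.png

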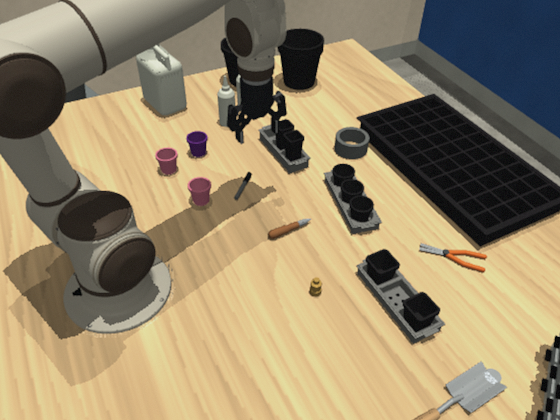

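The final picture shows all seven pots upright in their trays: deep at (290,140), round at (352,190) and square at (400,287). Each rim is level with its standing twin, and the gripper is clear. Handing in.

```bash
python3 -c "
from station import arm
print(arm.hand_in())"
```

```text
the job is handed in; nothing more can be done
None
```

I placed all four loose pots fully down in free bays of their own trays, left the three standing pots in theirs, and handed the job in at about 34 s; the hand-in returned no verdict.

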